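# Pack up the blanks and click the stencil slide into its notch

## Task

Stack the two loose wooden blanks squarely, edges flush, one on the other on the grey platen of the stencil jig and let them go. Then take the black knob of the stencil slide and slide it along its rail over the pile until you feel its ball click into the notch, and finish there with the knob still held in the fingers, the slide resting in the notch and the pile undisturbed. Leave the paint jar, bottle and brush where they are.

Things in the scene. Friction and masses are not known exactly. Their poses are not given: they have to be found in the camera images.
- jig: Fixed stencil jig on the table: plywood base board 200 (x) x 300 (y) x 12 mm with an aluminium rail (30 mm wide, top 40 mm above the table) along its y, centred 70 mm to +x of the origin, steel stops 54 mm tall at both ends. Origin: centre of the board's underside; z up. It stands turned a little on the table.
- platen_top (a point): Centre of the top face of the grey platen, a fixed block 84 (x) x 56 (y) x 10 mm on the base board, at (-30, +60, +22) mm in the jig's frame; axes as the jig's.
- panel_a: Loose light wooden blank, 84 (its x) x 56 (its y) x 12 mm, same outline as the platen, 40 to 85 g, lying flat on the table. Origin: centre of its underside. Identical with panel_b; either may lie below.
- panel_b: The other loose wooden blank, same as panel_a.
- knob_grip (a point): Grip point of the black knob on the slide: the knob is 24 x 24 mm (sides along the jig's x and y) and 42 mm tall, upright on the carriage (40 x 40 mm, top 55 mm above the table); this point is on its axis 80 mm above the table, 17 mm below the knob's top. Axes as the jig's.
- stencil_center (a point): Centre of the steel stencil frame's underside (frame 130 x 120 mm in the jig's x and y, 3 mm thick, underside 51 mm above the table), carried by the carriage 100 mm to the jig's -x of the knob. It passes 5 mm over a pile of two blanks on the platen. Axes as the jig's.
- stencil_slide (a joint): Travel of the slide (m) along the jig's +y: knob at (70, -110) mm in the jig's frame at 0, end stop at 0.215. Starts parked at 0 to 0.02, the stencil clear of the platen. Drag 1 to 2.5 N. Its one notch, hidden in the rail, lies anywhere from 0.15 to 0.19; over its last 7 mm the ball pulls the slide in (up to 8 N), and pushing on out of the notch takes about 11 N.
- detent_ball (a joint): How far (m) the spring-loaded ball under the carriage, hidden in the rail, has dropped: under 0.001 on the plain track, 0.003 to 0.004 when it sits in the notch.
- paint_jar: Bystander: jar 50 mm across, 60 mm tall, upright; origin under its centre.
- paint_bottle: Bystander: bottle 44 mm across, 120 mm tall, upright; origin under its centre.
- paint_brush: Bystander: flat brush 200 mm long along its x, 42 mm wide, 20 mm thick, lying; origin under its centre.
Not all that is in view belongs to the job. Leave any purple or turquoise look-alike of the panel_a alone.

How it is judged:
By the outcome, as a careful person would: the job done as asked, in the order asked, and still so for the second after the job is handed in, while the arm keeps its last pose, push and grip.
It also fails if it takes over 72 s, if anything falls off the work surface, if the arm or the gripper's body presses on something with over 40 N, if the wrist force passes 120 N, or if a joint passes its speed limit or range.

## Robot

A 6-joint arm with a two-finger parallel gripper is mounted at the origin on the work surface. World frame = base frame: x ahead of the robot, y to its left, z up, the work surface at z = 0. Lengths are in m, angles in degrees, forces in N, time in s.
With the tool pointing down it reaches from about 0.375 to 0.9 m from the base axis. Payload 3.1 kg.
Tool frame: the origin (TCP) lies between the finger pads, 19 mm behind the fingertips; this is the grasp point; z points along the fingers, y is the line along which they close (so a half turn about z gives the same grasp; the last joint's range is limited). The gripper opens to 87 mm and grips with 3 to 60 N. Pads are 19 mm wide; open, the fingers measure 117 mm over their backs; the gripper's body (75 mm by 190 mm) begins 51 mm behind the grasp point.
Start: joints at [56.522, 30.224, 82.088, -0, 67.689, -10.227], TCP at [0.247, 0.574, 0.241] pointing down, gripper open.
Joint ranges: [-176.69, 176.69], [-43.24, 126.21], [12.49, 139.97], [-82, 262], [0, 151.66], [-163.58, 163.58]. Speed limits (degrees/s): [159.86, 159.86, 180, 180, 180, 180].

## Interface

Orientations are given as a 3x3 rotation matrix whose columns are the frame's x, y, z axes.
In Python, from rig import read_state, optics, order gives the robot as it stands.
- The arm moves only by the tool drive_tool, never from a script. Its argument "steps" is a list of rows, each a list of 7 numbers: the finger opening in mm, from 0 to 87, then the shift along the tool's x, y, z normalised to -1 to 1, where 1 is 0.12 m, then the turn, a rotation vector about the tool's x, y, z normalised to -1 to 1, where 1 is 1.5 rad. In form: [[jaw, tx, ty, tz, ax, ay, az], ...]. A call has 1 to 8 rows; each row is the pose to reach, as a shift and turn from the pose commanded when the call began, along the tool's axes at that moment; what a row does not reach only later rows make up. A row lasts 1/10 s, in which the tool goes at most 50 mm and 8.59 degrees, less where a joint would pass 70% of its speed; a pose out of reach is approached as far as the arm can. A call with a number of a shift or a turn outside -1 to 1 is refused whole. A call with a gripper value outside its range is refused whole. The fingers move at their own pace and stop on an object; the grip force is fixed at half the most. Time passes only in rows, so rows that repeat a pose let the fingers close. It gives the time, the measured TCP pose, the force, the opening and the grip force at its end, in the units of the state.
- read_state(): the state, without advancing time (a new reading comes with each control period).
- optics.capture(name): name is "scene" or "side" or "wrist"; returns a dict with "color" (400x640x3 uint8, blue, green, red), "range_z" (400x640 float32, m along the optical axis (not along the pixel's ray), 0 where there is no reading), "fx", "fy", "cx", "cy" (pixels), "rvec" (rotation vector, rad) and "tvec" (3), from world to camera coordinates, as OpenCV has them. Camera axes: x right, y down, z forward; pixel columns grow to the right and rows downward; lengths in m; the calibration is good to about 2 mm. A picture is of the moment at which its call begins.
- order.hand_in(): hands the job in; it is judged then, once.
The state is a dict: "time_s": time; "joint_positions": joint angles; "qvel": joint speeds; "tau": joint torques, N m; "position": TCP position; "tcp_rot": TCP orientation; "force": force on the tool from outside, world axes, zero at the start; "moment": the same for the moment, N m; "opening": opening from 0.0 (shut) to 1.0 (fully open); "grasp_force": force on a finger pad.
Only numpy, scipy, OpenCV 4.12 (cv2) and the standard library are available. Lean on these libraries where they do the work, as an engineer would, in place of code of your own. Each camera call takes 0.05 s, during which the arm holds its last target. There are 200 camera calls.

## Working session

There is one attempt and no reset: what is moved stays moved. The work goes in short steps, Python scripts to look and compute and a tool call to move; the robot and the scene stay as the last step left them, time stands still between calls to the robot, and variables do not carry over. Pictures are saved under pics/ and viewed, at most 10 in all, crops included, and the job is handed in when it is done.

Besides the shell and the picture viewer there is one more tool, called after "Call:" as name(argument=value, ...) on one line, values as JSON. drive_tool: Moves the arm, as the interface text tells. Scaled input: -1 to 1 covers 0.12 m each way for a shift and 1.5 rad each way for a turn. Its arguments: {"type":"object","properties":{"steps":{"type":"array"}},"required":["steps"]}

```bash
mkdir -p pics
cat > h.py <<'E'
import numpy as np, cv2
from rig import read_state, optics, order
def cap(n):
    d=optics.capture(n); d['R']=cv2.Rodrigues(np.array(d['rvec'],float))[0]; d['t']=np.array(d['tvec'],float).reshape(3); return d
def world(d):
    "world point of each pixel from the depth image"
    z=d['range_z'].astype(float); v,u=np.mgrid[:z.shape[0],:z.shape[1]]
    p=np.stack([(u-d['cx'])/d['fx']*z,(v-d['cy'])/d['fy']*z,z],-1)
    return (p-d['t'])@d['R']
def ray(d,uv,h):
    uv=np.atleast_2d(np.array(uv,float)); r=np.c_[(uv[:,0]-d['cx'])/d['fx'],(uv[:,1]-d['cy'])/d['fy'],np.ones(len(uv))]@d['R']
    o=-d['t']@d['R']; return o+r*((h-o[2])/r[:,2])[:,None]
E
python3 - <<'E'
from h import *
for n in ['scene','side']:
    d=cap(n); cv2.imwrite(f'pics/{n}0.png',d['color']); print(n,d['fx'],-d['t']@d['R'],d['R'][2])
    np.savez(f'{n}0.npz',**d)
s=read_state(); print(s)
E
```

```text
scene 514.7398936786046 [ 1.39931913 -0.71894254  0.92112914] [-0.60169996  0.544559   -0.58430527]
side 385.4422948018126 [ 0.15130818 -0.46255709  0.7200279 ] [ 0.43389216  0.55771754 -0.70759362]
{'time_s': 0.1, 'joint_positions': array([ 5.65242905e+01,  3.02745992e+01,  8.21499888e+01, -4.90201235e-05,
        6.76889562e+01, -1.02280424e+01]), 'qvel': array([ 0.01135043, -0.11344414, -0.16542228, -0.04113497,  0.00087609,
       -0.0105474 ]), 'tau': array([-9.33370866e-04, -4.40985990e+01, -1.77149749e+01,  6.34274818e-02,
        5.33962506e-02, -6.40726989e-05]), 'position': array([0.24631902, 0.57372887, 0.24035392]), 'tcp_rot': array([[-9.18807219e-01,  3.94705081e-01, -1.09242296e-03],
       [ 3.94706436e-01,  9.18805798e-01, -1.65342730e-03],
       [ 3.51108394e-04, -1.95036731e-03, -9.99998036e-01]]), 'force': array([ 0.08924103, -0.74681325,  0.73524102]), 'moment': array([-0.00797284,  0.01520631, -0.0232129 ]), 'grasp_force': 0.0, 'opening': 1.0015341313578607}
```

View pics/scene0.png

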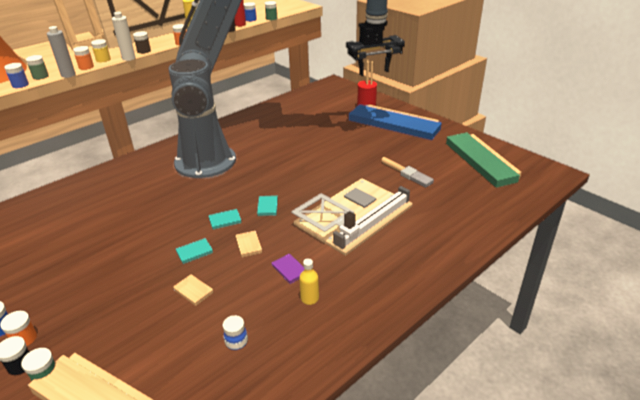

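View pics/side0.png

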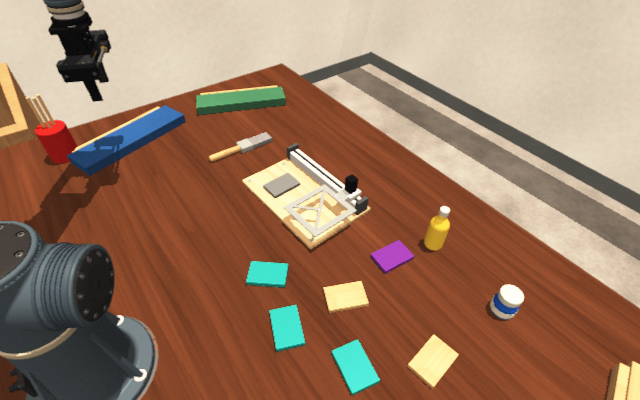

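The scene view shows the plain wood blanks at about (248,243) and (193,289), which are (346,296) and (433,360) in the side view. Look-alikes to avoid in the scene view are turquoise at (267,205), (225,217) and (194,250), purple at (290,267), and the wood pile at (90,390). The jig is around (352,213), with the platen at (360,197) and the knob at (350,219). I choose the two light blanks.

Run:
```python
from h import *
def fit(P):
    c,(w,h),a=cv2.minAreaRect((P[:,:2]*1000).astype(np.float32)); 
    if w<h: w,h,a=h,w,a+90
    return np.round([*c,w,h,(a+90)%180-90],1)
for n,seeds in [('scene',{'p1':(248,243),'p2':(193,289),'plat':(360,197)}),('side',{'p1':(346,296),'p2':(433,360),'plat':(281,185)})]:
    d=dict(np.load(n+'0.npz')); W=world(d); hsv=cv2.cvtColor(d['color'],cv2.COLOR_BGR2HSV)
    for k,(u,v) in seeds.items():
        h=.022 if k=='plat' else .012
        c=d['color'][v-1:v+2,u-1:u+2].reshape(-1,3).mean(0)
        m=(np.abs(d['color'].astype(float)-c).max(-1)<(25 if k=='plat' else 45)).astype(np.uint8)
        l=cv2.connectedComponents(m,connectivity=4)[1]; M=(l==l[v,u])
        z=W[M][:,2]; M2=M&(np.abs(W[...,2]-h)<.004)
        vv,uu=np.nonzero(M2); cn=cv2.findContours(M.astype(np.uint8),0,2)[0][0][:,0]
        print(n,k,c,hsv[v,u],M.sum(),'z',np.percentile(z,[5,50,95]).round(4),'depth',fit(W[M2]),'ray',fit(ray(d,cn,h)))
d=dict(np.load('side0.npz')); 
cv2.imwrite('pics/crop.png',cv2.resize(d['color'][140:390,230:480],None,fx=2.4,fy=2.4,interpolation=cv2.INTER_CUBIC))
# jig: all raised points in the region, knob top
for n in ['scene','side']:
    d=dict(np.load(n+'0.npz')); W=world(d)
    for nm,lo,hi in [('knobtop',.090,.102),('frame',.050,.0575),('rail',.0385,.0415),('board',.010,.0135)]:
        m=(W[...,2]>lo)&(W[...,2]<hi)&(d['range_z']>0)
        l,_,st,ce=(lambda r:(r[1],r[0],r[2],r[3]))(cv2.connectedComponentsWithStats(m.astype(np.uint8)))
        for i in range(1,len(st)):
            u,v=ce[i]
            ok=(280<u<420 and 170<v<260) if n=='scene' else (235<u<380 and 140<v<260)
            if ok and st[i,4]>15: print(n,nm,st[i,4],ce[i].round(),fit(W[l==i]))
```

```text
scene p1 [151.22222222 229.88888889 252.        ] [ 23 103 252] 410 z [0.0095 0.0132 0.0166] depth [ 461.8 -155.5   89.2   54.4  -25.6] ray [ 463.3 -156.1   85.2   54.9  -25.2]
scene p2 [151.33333333 230.55555556 252.33333333] [ 23 102 252] 554 z [0.0101 0.0132 0.0161] depth [ 508.6 -357.6   87.3   56.8    8.4] ray [ 508.4 -357.3   84.2   55.6    8.2]
scene plat [150.66666667 166.33333333 176.88888889] [ 18  38 176] 260 z [0.0195 0.0226 0.0261] depth [537.5 202.7  83.5  54.5   3.6] ray [538.1 202.5  79.1  50.3   3.4]
side p1 [172.77777778 244.55555556 254.        ] [ 26  82 254] 912 z [0.0104 0.0124 0.0145] depth [ 462.1 -154.8   83.1   56.5  -25.8] ray [ 461.7 -154.3   83.6   55.2  -25. ]
side p2 [174.88888889 245.88888889 254.        ] [ 27  81 254] 1313 z [0.0106 0.0126 0.0146] depth [ 507.3 -356.1   83.4   55.1    7.7] ray [ 507.2 -356.1   82.7   55.     7.9]
side plat [160.33333333 175.33333333 185.77777778] [ 18  36 185] 403 z [0.0201 0.0222 0.0241] depth [534.9 204.8  82.2  53.5   3.3] ray [534.4 204.7  80.7  51.7   2.6]
scene knobtop 69 [349. 214.] [645.5  50.7  24.5  24.4 -8
[... 689 characters left out ...]
board 160 [365. 234.] [664.8  92.7 179.7  20.9 -88. ]
scene board 19 [336. 227.] [585.4  59.6  19.7  15.3 -18.1]
side knobtop 82 [352. 179.] [644.   50.8  25.1  22.5   7.4]
side frame 43 [293. 146.] [630.7 292.4  33.7  12.6   2.8]
side frame 1283 [323. 208.] [572.   47.9 185.6 122.3   3.4]
side frame 59 [362. 200.] [647.1   9.2  34.7  12.7   4.1]
side rail 396 [319. 170.] [636.8 183.8 212.4  31.1 -86.8]
side rail 27 [356. 200.] [643.7  28.   30.9  10.4  15.5]
side board 1944 [290. 197.] [548.2 146.3 301.9 159.8 -87.1]
side board 146 [313. 201.] [572.2 121.2  59.9  49.1  44.8]
side board 366 [330. 209.] [593.4  52.2 127.4  61.4  44.2]
side board 178 [308. 215.] [536.7  78.2  78.5  39.2 -86.6]
```

View pics/crop.png

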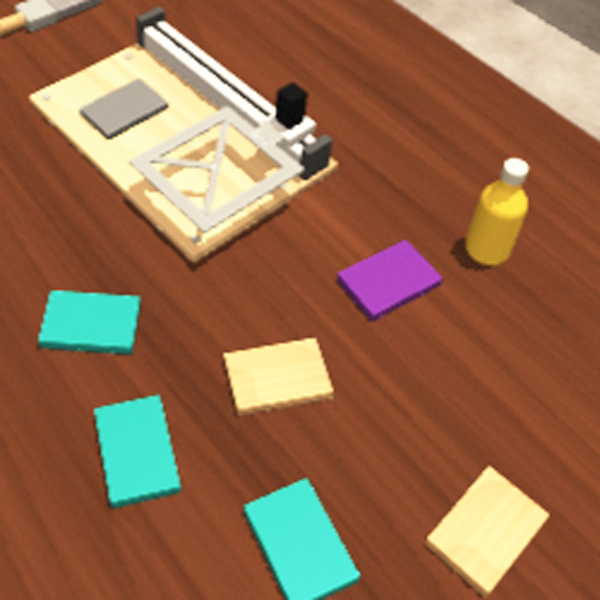

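The crop confirms it: the two light wooden blanks are at crop (278,375) and (488,530), and the turquoise and purple ones are decoys. The measured sizes (about 84x56 mm) and heights (12 mm and 22 mm) match. The jig yaw is about 3.2°. Next I'll plan the moves.

```bash
cat >> h.py <<'E'
def plan(*wps, s=None):
    "waypoints (x,y,z mm, yaw of tool x deg): tool-axis calls, normalised; tool kept pointing down"
    s=s or read_state(); p=np.array(s['position'])*1000; R=np.array(s['tcp_rot']); yaw=np.degrees(np.arctan2(R[1,0],R[0,0]))
    for x,y,z,w in wps:
        while True:
            d=np.array([x,y,z])-p; a=np.radians(yaw); c,sn=np.cos(a),np.sin(a)
            t=np.array([c*d[0]+sn*d[1], sn*d[0]-c*d[1], -d[2]])/120
            f=min(1,.999/max(1e-9,np.abs(t).max())); dy=(w-yaw+180)%360-180; g=np.clip(dy,-60,60)
            print('t',(t*f).round(3),'az',round(-np.radians(g)/1.5,3),'-> xyz',(p+d*f).round(1),'yaw',round(yaw+g,1))
            p=p+d*f; yaw+=g
            if f==1: break
E
python3 - <<'E'
from h import *
plan((400,200,200,140),(462.2,-155.2,120,154.6))
E
```

```text
t [-0.999 -0.978  0.14 ] az 0.195 -> xyz [310.1 418.6 223.6] yaw 140.0
t [-0.999 -0.523  0.113] az -0.0 -> xyz [361.6 293.4 210.1] yaw 140.0
t [-0.745 -0.39   0.084] az -0.0 -> xyz [400. 200. 200.] yaw 140.0
t [-0.999 -0.84   0.29 ] az -0.17 -> xyz [427.   45.7 165.2] yaw 154.6
t [-0.708 -0.999  0.272] az -0.0 -> xyz [452.4 -99.  132.6] yaw 154.6
t [-0.275 -0.388  0.105] az -0.0 -> xyz [ 462.2 -155.2  120. ] yaw 154.6
```

Call:
drive_tool(steps=[[87,-0.999,-0.978,0.14,0,0,0.195],[87,-0.999,-0.978,0.14,0,0,0.195],[87,-0.999,-0.978,0.14,0,0,0.195],[87,-0.999,-0.978,0.14,0,0,0.195],[87,-0.999,-0.978,0.14,0,0,0.195]])

```text
time_s: 0.6
position: [0.3108, 0.4164, 0.2238]
tcp_rot: [[-0.764, 0.646, -0.002], [0.646, 0.764, -0.002], [0.0, -0.003, -1.0]]
force: [-0.2, 0.2, -0.4]
opening: 1.001
grasp_force: 0.0
```

Call:
drive_tool(steps=[[87,-0.999,-0.523,0.113,0,0,0],[87,-0.999,-0.523,0.113,0,0,0],[87,-0.999,-0.523,0.113,0,0,0],[87,-0.999,-0.523,0.113,0,0,0]])

```text
time_s: 1.0
position: [0.3631, 0.2918, 0.2105]
tcp_rot: [[-0.763, 0.646, -0.001], [0.646, 0.763, -0.001], [-0.0, -0.001, -1.0]]
force: [0.0, 0.7, 0.5]
opening: 1.001
grasp_force: 0.0
```

Call:
drive_tool(steps=[[87,-0.745,-0.39,0.084,0,0,0],[87,-0.745,-0.39,0.084,0,0,0],[87,-0.745,-0.39,0.084,0,0,0],[87,-0.745,-0.39,0.084,0,0,0]])

```text
time_s: 1.4
position: [0.401, 0.201, 0.2008]
tcp_rot: [[-0.764, 0.645, 0.0], [0.645, 0.764, 0.001], [0.001, 0.001, -1.0]]
force: [-0.7, -0.5, 1.1]
opening: 0.997
grasp_force: 0.0
```

Call:
drive_tool(steps=[[87,-0.999,-0.84,0.29,0,0,-0.17],[87,-0.999,-0.84,0.29,0,0,-0.17],[87,-0.999,-0.84,0.29,0,0,-0.17],[87,-0.999,-0.84,0.29,0,0,-0.17],[87,-0.999,-0.84,0.29,0,0,-0.17]])

```text
time_s: 1.9
position: [0.4284, 0.0461, 0.1656]
tcp_rot: [[-0.903, 0.43, 0.0], [0.43, 0.903, 0.0], [-0.0, 0.0, -1.0]]
force: [0.7, 0.5, -0.6]
opening: 0.998
grasp_force: 0.0
```

Call:
drive_tool(steps=[[87,-0.708,-0.999,0.272,0,0,0],[87,-0.708,-0.999,0.272,0,0,0],[87,-0.708,-0.999,0.272,0,0,0],[87,-0.708,-0.999,0.272,0,0,0],[87,-0.708,-0.999,0.272,0,0,0]])

```text
time_s: 2.4
position: [0.4532, -0.0971, 0.1333]
tcp_rot: [[-0.903, 0.429, -0.0], [0.429, 0.903, 0.001], [0.001, 0.001, -1.0]]
force: [0.0, 0.9, 0.7]
opening: 1.003
grasp_force: 0.0
```

Call:
drive_tool(steps=[[87,-0.275,-0.388,0.105,0,0,0],[87,-0.275,-0.388,0.105,0,0,0],[87,-0.275,-0.388,0.105,0,0,0],[87,-0.275,-0.388,0.105,0,0,0],[87,-0.275,-0.388,0.105,0,0,0],[87,-0.275,-0.388,0.105,0,0,0]])

```text
time_s: 3.0
position: [0.4622, -0.153, 0.1211]
tcp_rot: [[-0.904, 0.427, -0.0], [0.427, 0.904, 0.0], [0.001, 0.0, -1.0]]
force: [-0.9, 0.2, 0.2]
opening: 1.0
grasp_force: 0.0
```

```bash
cat >> h.py <<'E'
def fit(P):
    c,(w,h),a=cv2.minAreaRect((P[:,:2]*1000).astype(np.float32)); 
    if w<h: w,h,a=h,w,a+90
    return np.round([*c,w,h,(a+90)%180-90],1)
E
python3 - <<'E'
from h import *
d=cap('wrist'); cv2.imwrite('pics/w1.png',d['color']); W=world(d); hsv=cv2.cvtColor(d['color'],cv2.COLOR_BGR2HSV)
m=cv2.inRange(hsv,(15,50,170),(35,160,255)); l,st=cv2.connectedComponentsWithStats(m)[1:3]
for i in range(1,len(st)):
    if st[i,4]>1500:
        M=l==i; cn=np.vstack([c[:,0] for c in cv2.findContours(M.astype(np.uint8),0,1)[0]])
        print(st[i],np.median(W[M][:,2]),fit(W[M&(abs(W[...,2]-.012)<.004)]),fit(ray(d,cn,.012)))
s=read_state(); print(s['position'],s['joint_positions'].round(1)); plan((462.2,-155.2,21,154.6))
E
```

```text
[ 514   75  126  183 3983] 0.012157807381086868 [530.   42.4 110.6  91.7   3.1] [530.   41.6 110.4  90.4   3.1]
[ 280  149   77  107 7789] 0.012023559991131302 [ 462.9 -153.7   84.2   56.1  -24.8] [ 463.2 -153.9   84.7   56.7  -24.8]
[ 0.4623169  -0.15335982  0.12102801] [-31.5  31.  107.9   0.   41.1 -96.2]
t [-0.006 -0.014  0.834] az 0.001 -> xyz [ 462.2 -155.2   21. ] yaw 154.6
```

View pics/w1.png

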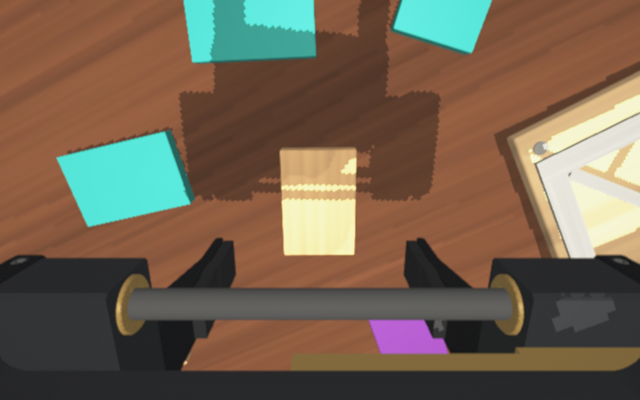

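The wrist view shows the blank at (318,202), centred between the fingers. It measures (463,-154), 84x56 mm, yaw -25°, which agrees with the other views. Now down to grasp.

Call:
drive_tool(steps=[[87,-0.006,-0.008,0.5,0,0,0],[87,-0.006,-0.008,0.7,0,0,0],[87,-0.006,-0.008,0.834,0,0,0],[87,-0.006,-0.008,0.834,0,0,0],[87,-0.006,-0.008,0.834,0,0,0],[87,-0.006,-0.008,0.834,0,0,0]])

```text
time_s: 3.65
position: [0.4628, -0.1556, 0.0208]
tcp_rot: [[-0.903, 0.429, 0.0], [0.429, 0.903, -0.0], [-0.0, 0.0, -1.0]]
force: [0.3, 0.0, -0.3]
opening: 0.999
grasp_force: 0.0
```

Call:
drive_tool(steps=[[40,0,0,0,0,0,0],[40,0,0,0,0,0,0],[40,0,0,0,0,0,0],[40,0,0,0,0,0,0],[40,0,0,0,0,0,0],[40,0,0,0,0,0,0],[40,0,0,0,0,0,0],[40,0,0,0,0,0,0]])

```text
time_s: 4.45
position: [0.4628, -0.1558, 0.0208]
tcp_rot: [[-0.903, 0.429, 0.0], [0.429, 0.903, -0.0], [-0.0, 0.0, -1.0]]
force: [0.2, 0.3, 1.7]
opening: 0.642
grasp_force: 30.0
```

Run:
```python
from h import *
plan((463,-150,130,154.6),(536.2,204.3,130,183.2),(536.2,204.3,43.5,183.2))
```

```text
t [ 0.019  0.044 -0.91 ] az -0.0 -> xyz [ 463. -150.  130.] yaw 154.6
t [ 0.244  0.999 -0.   ] az -0.333 -> xyz [488.  -29.1 130. ] yaw 183.2
t [-0.265  0.999 -0.   ] az -0.0 -> xyz [513.1  92.3 130. ] yaw 183.2
t [-0.245  0.921 -0.   ] az -0.0 -> xyz [536.2 204.3 130. ] yaw 183.2
t [-0.     0.     0.721] az -0.0 -> xyz [536.2 204.3  43.5] yaw 183.2
```

Call:
drive_tool(steps=[[40,0.019,0.044,-0.3,0,0,0],[40,0.019,0.044,-0.6,0,0,0],[40,0.019,0.044,-0.91,0,0,0],[40,0.019,0.044,-0.91,0,0,0],[40,0.019,0.044,-0.91,0,0,0]])

```text
time_s: 4.95
position: [0.4631, -0.1502, 0.1304]
tcp_rot: [[-0.903, 0.429, 0.001], [0.429, 0.903, -0.001], [-0.002, -0.0, -1.0]]
force: [0.3, -0.3, -1.1]
opening: 0.639
grasp_force: 30.0
```

Call:
drive_tool(steps=[[40,0.08,0.3,0,0,0,-0.08],[40,0.16,0.65,0,0,0,-0.16],[40,0.244,0.999,0,0,0,-0.25],[40,0.244,0.999,0,0,0,-0.333],[40,0.244,0.999,0,0,0,-0.333]])

```text
time_s: 5.45
position: [0.4867, -0.0276, 0.1281]
tcp_rot: [[-0.998, -0.059, -0.004], [-0.059, 0.998, 0.001], [0.004, 0.001, -1.0]]
force: [-0.6, -0.5, -1.3]
opening: 0.64
grasp_force: 30.0
```

Call:
drive_tool(steps=[[40,-0.08,0.3,0,0,0,0],[40,-0.16,0.65,0,0,0,0],[40,-0.265,0.999,0,0,0,0],[40,-0.265,0.999,0,0,0,0]])

```text
time_s: 5.85
position: [0.5134, 0.0955, 0.1288]
tcp_rot: [[-0.998, -0.057, -0.0], [-0.057, 0.998, 0.001], [0.0, 0.001, -1.0]]
force: [-0.3, -0.3, -0.5]
opening: 0.635
grasp_force: 30.0
```

Call:
drive_tool(steps=[[40,-0.08,0.3,0,0,0,0],[40,-0.16,0.6,0,0,0,0],[40,-0.245,0.921,0,0,0,0],[40,-0.245,0.921,0,0,0,0],[40,-0.245,0.921,0,0,0,0],[40,-0.245,0.921,0,0,0,0]])

```text
time_s: 6.45
position: [0.5354, 0.2025, 0.129]
tcp_rot: [[-0.999, -0.054, -0.003], [-0.054, 0.999, -0.001], [0.003, -0.001, -1.0]]
force: [0.0, -0.5, -0.6]
opening: 0.637
grasp_force: 30.0
```

Run:
```python
from h import *
s=read_state(); print(s['position'].round(4)); z=s['position'][2]-.009
d=cap('wrist'); cv2.imwrite('pics/w2.png',d['color']); np.savez('w2.npz',**d)
for n in ['wrist','scene','side']:
    e=d if n=='wrist' else cap(n); W=world(e); hsv=cv2.cvtColor(e['color'],cv2.COLOR_BGR2HSV)
    m=(np.abs(W[...,2]-z)<.005)&(np.hypot(W[...,0]-.535,W[...,1]-.203)<.06)&(cv2.inRange(hsv,(15,40,120),(35,180,255))>0)
    if m.sum()>30: print(n,m.sum(),np.median(W[m][:,2]),fit(W[m]))
    m=(np.abs(W[...,2]-.022)<.004)&(np.hypot(W[...,0]-.535,W[...,1]-.203)<.06)&(hsv[...,1]<70)
    if m.sum()>30: print('plat',n,m.sum(),fit(W[m]))
```

```text
[0.5354 0.2025 0.129 ]
wrist 14736 0.12028815885304069 [534.2 202.6  84.5  73.2   2.9]
plat wrist 1976 [503.4 205.3  55.4  19.  -86.5]
scene 249 0.12077765470002286 [536.3 200.2  87.7  61.3   6.1]
plat scene 274 [539.  203.9  82.8  56.1   2.1]
side 328 0.12066975117492382 [533.8 200.8  85.7  58.    4.7]
plat side 460 [535.6 204.9  85.5  57.1   4.8]
```

View pics/w2.png

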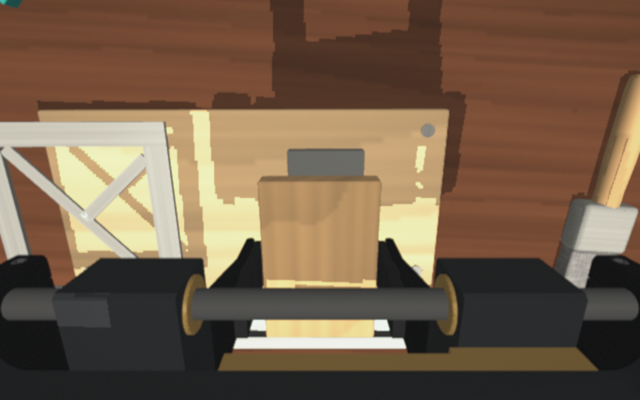

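The wrist view shows the held blank with its near edge at row 180, columns 258 to 381. The platen's near edge is at row 149, columns 288 to 364. I'll measure those edges precisely.

Run:
```python
from h import *
d=dict(np.load('w2.npz')); W=world(d); hsv=cv2.cvtColor(d['color'],cv2.COLOR_BGR2HSV)
g=cv2.cvtColor(d['color'],cv2.COLOR_BGR2GRAY).astype(float)
# platen: grey top
m=((hsv[...,1]<60)&(abs(W[...,2]-.022)<.004)&(np.hypot(W[...,0]-.535,W[...,1]-.204)<.08)).astype(np.uint8)
l,st=cv2.connectedComponentsWithStats(m)[1:3]
i=1+np.argmax(st[1:,4]); M=l==i; print('platen',st[i])
def edges(M,h,r0,r1):
    L=[];Rr=[]
    for v in range(r0,r1):
        u=np.nonzero(M[v])[0]; L.append((u[0]-.5,v)); Rr.append((u[-1]+.5,v))
    return ray(d,L,h)[:,:2]*1000, ray(d,Rr,h)[:,:2]*1000
y0=st[i][1]; L,Rr=edges(M,.022,y0+4,y0+st[i][3]-6); print('plat L',L[[0,-1]],'R',Rr[[0,-1]])
us=range(st[i][0]+8,st[i][0]+st[i][2]-8); T=ray(d,[(u,np.nonzero(M[:,u])[0][0]-.5) for u in us],.022)[:,:2]*1000; print('near edge',np.polyfit(T[:,1],T[:,0],1),T.mean(0))
z=.1200
m=((abs(W[...,2]-z)<.004)&(cv2.inRange(hsv,(10,40,100),(35,200,255))>0)).astype(np.uint8)
l,st=cv2.connectedComponentsWithStats(m)[1:3]; i=1+np.argmax(st[1:,4]); M=l==i; print('panel',st[i])
y0=st[i][1]; L,Rr=edges(M,z,y0+6,y0+50); print('pan L',L[[0,-1]],'R',Rr[[0,-1]])
us=range(st[i][0]+12,st[i][0]+st[i][2]-12); T=ray(d,[(u,np.nonzero(M[:,u])[0][0]-.5) for u in us],z)[:,:2]*1000; print('near edge',np.polyfit(T[:,1],T[:,0],1),T.mean(0))
```

```text
platen [ 288  149   76   27 1957]
plat L [[497.95790839 177.66997929]
 [509.71833182 177.99213208]] R [[494.99482595 232.39135772]
 [506.71541439 233.46330136]]
near edge [-7.02555547e-02  5.07874961e+02] [493.48315607 204.84935179]
panel [  258   178   124   110 12880]
pan L [[495.69310915 172.58115719]
 [516.476583   173.56326523]] R [[492.67015572 228.43614   ]
 [513.46534466 229.24299523]]
near edge [-5.61181472e-02  5.02796718e+02] [491.55265819 200.36405252]
```

Call:
drive_tool(steps=[[40,-0.017,0.023,0.2,0,0,0],[40,-0.017,0.023,0.4,0,0,0],[40,-0.017,0.023,0.608,0,0,0],[40,-0.017,0.023,0.608,0,0,0],[40,-0.017,0.023,0.608,0,0,0]])

```text
time_s: 7.1
position: [0.5379, 0.2065, 0.0569]
tcp_rot: [[-0.998, -0.055, -0.001], [-0.055, 0.998, -0.0], [0.001, -0.0, -1.0]]
force: [-0.6, -0.0, 0.4]
opening: 0.639
grasp_force: 30.0
```

```bash
cat >> h.py <<'E'
def wedge(zp,zq=.022,qsat=60):
    "wrist view: near edge and side midline of the upper blank (top at zp) and of the thing below (top zq)"
    d=cap('wrist'); W=world(d); hsv=cv2.cvtColor(d['color'],cv2.COLOR_BGR2HSV); c=read_state()['position']
    near=np.hypot(W[...,0]-c[0],W[...,1]-c[1])<.08
    grey=(hsv[...,1]<qsat)&(abs(W[...,2]-zq)<.004)&near
    wood=(abs(W[...,2]-zp)<.004)&(cv2.inRange(hsv,(10,40,100),(35,200,255))>0)&near
    out={}
    for nm,m,h in [('low',grey,zq),('up',wood,zp)]:
        l,st=cv2.connectedComponentsWithStats(m.astype(np.uint8))[1:3]; i=1+np.argmax(st[1:,4]); M=l==i; x0,y0,w,hh,_=st[i]
        us=range(x0+12,x0+w-12); T=ray(d,[(u,np.nonzero(M[:,u])[0][0]-.5) for u in us],h)[:,:2]*1000
        rows=range(y0+4,y0+min(hh-4,40)); a=[np.nonzero(M[v])[0] for v in rows]
        L=ray(d,[(q[0]-.5,v) for q,v in zip(a,rows)],h)[:,:2]*1000 if len(a) else np.zeros((1,2)); R=ray(d,[(q[-1]+.5,v) for q,v in zip(a,rows)],h)[:,:2]*1000 if len(a) else L
        k=np.polyfit(T[:,1],T[:,0],1); print(nm,st[i],'yaw',np.degrees(-np.arctan(k[0])).round(2),'near mid',T.mean(0).round(2),'L',L.mean(0).round(1),'R',R.mean(0).round(1),'width',np.linalg.norm(R.mean(0)-L.mean(0)).round(1))
    return d
E
python3 - <<'E'
from h import *
s=read_state(); print(s['position'].round(4),s['force']); d=wedge(s['position'][2]-.009); cv2.imwrite('pics/w3.png',d['color'])
E
```

```text
[0.5379 0.2065 0.0569] [-0.60358595 -0.04789637  0.38216682]
low [ 268  165  106   11 1016] yaw 3.23 near mid [493.4  204.77] L [497.5 177.3] R [494.4 232.5] width 55.3
up [  258   178   124   110 12872] yaw 3.35 near mid [494.08 204.25] L [505.6 176.8] R [502.5 232.5] width 55.8
```

View pics/w3.png

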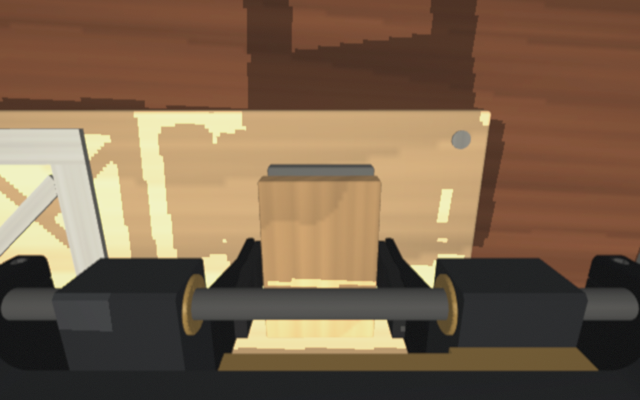

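The wrist view shows the blank's near edge (row 178) 12 px below the platen's (row 165), as expected at this height. Alignment is within 0.7 mm, so I'll correct that and place.

Call:
drive_tool(steps=[[40,0.005,0.005,0.05,0,0,0],[40,0.005,0.005,0.09,0,0,0],[40,0.005,0.005,0.113,0,0,0],[40,0.005,0.005,0.113,0,0,0],[40,0.005,0.005,0.113,0,0,0]])

```text
time_s: 7.65
position: [0.5374, 0.2078, 0.0434]
tcp_rot: [[-0.998, -0.056, 0.0], [-0.056, 0.998, -0.0], [-0.0, -0.0, -1.0]]
force: [-0.4, 0.5, -0.0]
opening: 0.638
grasp_force: 30.0
```

Call:
drive_tool(steps=[[40,0,-0.006,0,0,0,0],[40,0,-0.006,0.003,0,0,0],[40,0,-0.006,0.005,0,0,0],[40,0,-0.006,0.005,0,0,0]])

```text
time_s: 8.05
position: [0.5374, 0.207, 0.0428]
tcp_rot: [[-0.998, -0.056, 0.0], [-0.056, 0.998, 0.0], [-0.0, -0.0, -1.0]]
force: [-0.4, 0.6, -1.0]
opening: 0.636
grasp_force: 30.0
```

Run:
```python
from h import *
s=read_state(); print(s['position'].round(4),s['force']); wedge(s['position'][2]-.009)
```

```text
[0.5374 0.207  0.0428] [-0.42349335  0.55799381 -0.99262101]
low [264 171 112   5 385] yaw 3.2 near mid [493.3  204.74] L [0. 0.] R [0. 0.] width 0.0
up [  258   178   124   110 12870] yaw 3.33 near mid [493.64 204.74] L [505.2 177.4] R [502. 233.] width 55.7
```

Call:
drive_tool(steps=[[87,0,0,0,0,0,0],[87,0,0,0,0,0,0],[87,0,0,0,0,0,0],[87,0,0,0,0,0,0],[87,0,0,0,0,0,0],[87,0,0,0,0,0,0]])

```text
time_s: 8.7
position: [0.5374, 0.207, 0.0428]
tcp_rot: [[-0.998, -0.056, 0.0], [-0.056, 0.998, -0.0], [-0.0, -0.0, -1.0]]
force: [-0.4, 0.8, 0.7]
opening: 0.987
grasp_force: 0.0
```

Call:
drive_tool(steps=[[87,0,0,-0.2,0,0,0],[87,0,0,-0.5,0,0,0],[87,0,0,-0.8,0,0,0],[87,0,0,-0.8,0,0,0],[87,0,0,-0.8,0,0,0]])

```text
time_s: 9.2
position: [0.5378, 0.2071, 0.1396]
tcp_rot: [[-0.998, -0.056, 0.002], [-0.056, 0.998, 0.0], [-0.002, 0.0, -1.0]]
force: [0.7, 0.6, -0.1]
opening: 1.001
grasp_force: 0.0
```

Run:
```python
from h import *
s=read_state(); print(s['position'].round(4),s['opening']); wedge(.034)
plan((500,-20,140,183.2),(507.8,-356.6,120,188))
```

```text
[0.5378 0.2071 0.1396] 1.000727374533014
low [285 143  70   2 132] yaw 3.24 near mid [493.55 204.99] L [0. 0.] R [0. 0.] width 0.0
up [ 281  145   78  108 7964] yaw 3.24 near mid [493.96 205.  ] L [510.8 177.9] R [507.7 233.5] width 55.8
t [ 0.22  -0.999 -0.007] az 0.0 -> xyz [517.2  85.7 139.3] yaw -176.8
t [ 0.192 -0.872 -0.006] az -0.0 -> xyz [500. -20. 140.] yaw -176.8
t [ 0.033 -0.999  0.059] az -0.056 -> xyz [ 502.8 -139.9  132.9] yaw -172.0
t [ 0.117 -0.999  0.06 ] az -0.0 -> xyz [ 505.6 -260.6  125.7] yaw -172.0
t [ 0.093 -0.795  0.048] az -0.0 -> xyz [ 507.8 -356.6  120. ] yaw -172.0
```

Call:
drive_tool(steps=[[87,0.22,-0.999,-0.08,0,0,0],[87,0.22,-0.999,-0.08,0,0,0],[87,0.22,-0.999,-0.08,0,0,0],[87,0.22,-0.999,-0.08,0,0,0]])

```text
time_s: 9.65
position: [0.5162, 0.0832, 0.1469]
tcp_rot: [[-0.999, -0.052, -0.004], [-0.052, 0.999, -0.0], [0.004, -0.0, -1.0]]
force: [0.2, -0.1, 0.1]
opening: 1.0
grasp_force: 0.0
```

Call:
drive_tool(steps=[[87,0.192,-0.872,0,0,0,0],[87,0.192,-0.872,0,0,0,0],[87,0.192,-0.872,0,0,0,0],[87,0.192,-0.872,0,0,0,0]])

```text
time_s: 10.05
position: [0.5002, -0.0204, 0.1474]
tcp_rot: [[-0.999, -0.053, -0.002], [-0.053, 0.999, 0.001], [0.002, 0.001, -1.0]]
force: [0.4, -0.2, -1.2]
opening: 0.997
grasp_force: 0.0
```

Call:
drive_tool(steps=[[87,0.033,-0.999,0.06,0,0,-0.056],[87,0.033,-0.999,0.06,0,0,-0.056],[87,0.033,-0.999,0.06,0,0,-0.056],[87,0.033,-0.999,0.06,0,0,-0.056]])

```text
time_s: 10.45
position: [0.5046, -0.1408, 0.1405]
tcp_rot: [[-0.99, -0.138, 0.001], [-0.138, 0.99, -0.0], [-0.001, -0.0, -1.0]]
force: [-0.6, -0.1, -0.1]
opening: 1.0
grasp_force: 0.0
```

Call:
drive_tool(steps=[[87,0.117,-0.999,0.06,0,0,0],[87,0.117,-0.999,0.06,0,0,0],[87,0.117,-0.999,0.06,0,0,0],[87,0.117,-0.999,0.06,0,0,0]])

```text
time_s: 10.85
position: [0.5073, -0.2612, 0.1334]
tcp_rot: [[-0.99, -0.138, 0.001], [-0.138, 0.99, 0.0], [-0.001, -0.0, -1.0]]
force: [-0.1, 0.7, -0.1]
opening: 0.999
grasp_force: 0.0
```

Call:
drive_tool(steps=[[87,0.093,-0.795,0.12,0,0,0],[87,0.093,-0.795,0.12,0,0,0],[87,0.093,-0.795,0.12,0,0,0],[87,0.093,-0.795,0.12,0,0,0],[87,0.093,-0.795,0.12,0,0,0],[87,0.093,-0.795,0.12,0,0,0]])

```text
time_s: 11.45
position: [0.5087, -0.3537, 0.1196]
tcp_rot: [[-0.99, -0.142, -0.001], [-0.142, 0.99, 0.002], [0.001, 0.002, -1.0]]
force: [0.0, -0.3, 1.3]
opening: 0.998
grasp_force: 0.0
```

Run:
```python
from h import *
d=cap('wrist'); W=world(d); hsv=cv2.cvtColor(d['color'],cv2.COLOR_BGR2HSV)
m=cv2.inRange(hsv,(15,50,120),(35,170,255))*(abs(W[...,2]-.012)<.005); l,st=cv2.connectedComponentsWithStats(m)[1:3]
for i in range(1,len(st)):
    if st[i,4]>1500:
        M=l==i; print(st[i],fit(W[M]))
s=read_state(); print(s['position'].round(4),s['joint_positions'].round(1)); plan((507.8,-356.6,20.8,188))
```

```text
[ 279  146   77  108 5948] [ 508.5 -355.3   84.6   56.1    7.8]
[ 0.5088 -0.3542  0.1197] [ -45.2   38.6   88.5    0.    53.  -143.3]
t [ 0.011 -0.019  0.824] az 0.002 -> xyz [ 507.8 -356.6   20.8] yaw -172.0
```

Call:
drive_tool(steps=[[87,0.006,-0.008,0.5,0,0,0],[87,0.006,-0.008,0.7,0,0,0],[87,0.006,-0.008,0.824,0,0,0],[87,0.006,-0.008,0.824,0,0,0],[87,0.006,-0.008,0.824,0,0,0],[87,0.006,-0.008,0.824,0,0,0]])

```text
time_s: 12.1
position: [0.5085, -0.3576, 0.0215]
tcp_rot: [[-0.99, -0.14, 0.001], [-0.14, 0.99, -0.001], [-0.001, -0.001, -1.0]]
force: [0.4, -0.2, 0.3]
opening: 0.999
grasp_force: 0.0
```

Call:
drive_tool(steps=[[40,0,0,0,0,0,0],[40,0,0,0,0,0,0],[40,0,0,0,0,0,0],[40,0,0,0,0,0,0],[40,0,0,0,0,0,0],[40,0,0,0,0,0,0],[40,0,0,0,0,0,0],[40,0,0,0,0,0,0]])

```text
time_s: 12.9
position: [0.5079, -0.3574, 0.0207]
tcp_rot: [[-0.99, -0.14, -0.0], [-0.14, 0.99, 0.0], [0.0, 0.0, -1.0]]
force: [-0.5, 1.9, 1.2]
opening: 0.639
grasp_force: 30.0
```

Run:
```python
from h import *
plan((505,-350,140,188),(500,-20,145,183.2),(537.4,207,120,183.2),(537.4,207,70,183.2))
```

```text
t [ 0.015  0.065 -0.994] az 0.0 -> xyz [ 505. -350.  140.] yaw -172.0
t [-0.125  0.999 -0.015] az 0.056 -> xyz [ 503.2 -229.2  141.8] yaw -176.8
t [-0.041  0.999 -0.015] az -0.0 -> xyz [ 501.4 -109.2  143.6] yaw -176.8
t [-0.03   0.743 -0.011] az -0.0 -> xyz [500. -20. 145.] yaw -176.8
t [-0.222  0.999  0.111] az -0.0 -> xyz [520.  101.2 131.7] yaw -176.8
t [-0.194  0.872  0.097] az -0.0 -> xyz [537.4 207.  120. ] yaw -176.8
t [-0.     0.     0.417] az -0.0 -> xyz [537.4 207.   70. ] yaw -176.8
```

Call:
drive_tool(steps=[[40,0.015,0.065,-0.3,0,0,0],[40,0.015,0.065,-0.65,0,0,0],[40,0.015,0.065,-0.994,0,0,0],[40,0.015,0.065,-0.994,0,0,0],[40,0.015,0.065,-0.994,0,0,0]])

```text
time_s: 13.4
position: [0.5055, -0.3506, 0.1411]
tcp_rot: [[-0.99, -0.14, 0.002], [-0.14, 0.99, -0.002], [-0.002, -0.002, -1.0]]
force: [0.3, -0.8, -1.7]
opening: 0.643
grasp_force: 30.0
```

Call:
drive_tool(steps=[[40,-0.04,0.33,-0.015,0,0,0.03],[40,-0.08,0.66,-0.015,0,0,0.056],[40,-0.125,0.999,-0.015,0,0,0.056],[40,-0.125,0.999,-0.015,0,0,0.056]])

```text
time_s: 13.8
position: [0.4998, -0.2227, 0.1393]
tcp_rot: [[-0.998, -0.06, -0.008], [-0.06, 0.998, 0.007], [0.008, 0.008, -1.0]]
force: [0.1, -0.2, -1.1]
opening: 0.634
grasp_force: 30.0
```

Call:
drive_tool(steps=[[40,-0.014,0.33,-0.015,0,0,0],[40,-0.028,0.66,-0.015,0,0,0],[40,-0.041,0.999,-0.015,0,0,0],[40,-0.041,0.999,-0.015,0,0,0]])

```text
time_s: 14.2
position: [0.4986, -0.1047, 0.1418]
tcp_rot: [[-0.998, -0.06, -0.007], [-0.06, 0.998, 0.004], [0.006, 0.004, -1.0]]
force: [-0.8, -0.6, -1.2]
opening: 0.638
grasp_force: 30.0
```

Call:
drive_tool(steps=[[40,-0.014,0.33,-0.01,0,0,0],[40,-0.03,0.743,-0.01,0,0,0],[40,-0.03,0.743,-0.01,0,0,0],[40,-0.03,0.743,-0.01,0,0,0]])

```text
time_s: 14.6
position: [0.4998, -0.0198, 0.1438]
tcp_rot: [[-0.998, -0.059, -0.001], [-0.059, 0.998, -0.0], [0.001, -0.0, -1.0]]
force: [0.2, -0.3, -1.2]
opening: 0.637
grasp_force: 30.0
```

Call:
drive_tool(steps=[[40,-0.07,0.33,0,0,0,0],[40,-0.15,0.66,0,0,0,0],[40,-0.222,0.999,0,0,0,0],[40,-0.222,0.999,0,0,0,0]])

```text
time_s: 15.0
position: [0.5212, 0.1031, 0.1443]
tcp_rot: [[-0.998, -0.059, 0.001], [-0.059, 0.998, 0.001], [-0.001, 0.001, -1.0]]
force: [0.4, -1.4, -0.5]
opening: 0.641
grasp_force: 30.0
```

Call:
drive_tool(steps=[[40,-0.07,0.33,0,0,0,0],[40,-0.14,0.66,0.1,0,0,0],[40,-0.194,0.872,0.2,0,0,0],[40,-0.194,0.872,0.2,0,0,0],[40,-0.194,0.872,0.2,0,0,0],[40,-0.194,0.872,0.2,0,0,0]])

```text
time_s: 15.6
position: [0.5376, 0.2047, 0.1207]
tcp_rot: [[-0.999, -0.054, -0.0], [-0.054, 0.999, -0.001], [0.001, -0.001, -1.0]]
force: [0.5, 0.6, -1.1]
opening: 0.638
grasp_force: 30.0
```

Run:
```python
from h import *
s=read_state(); print(s['position'].round(4)); wedge(s['position'][2]-.009)
plan((537.4,207,68,183.2))
```

```text
[0.5376 0.2047 0.1207]
low [285 148  65   2  97] yaw 3.13 near mid [493.97 200.86] L [0. 0.] R [0. 0.] width 0.0
up [  258   182   124   106 12402] yaw 3.3 near mid [495.54 202.61] L [507.2 175.3] R [504.2 231. ] width 55.8
t [0.001 0.018 0.441] az -0.001 -> xyz [537.4 207.   68. ] yaw -176.8
```

Call:
drive_tool(steps=[[40,0.013,0.016,0.15,0,0,0],[40,0.013,0.016,0.3,0,0,0],[40,0.013,0.016,0.44,0,0,0],[40,0.013,0.016,0.44,0,0,0],[40,0.013,0.016,0.44,0,0,0],[40,0.013,0.016,0.44,0,0,0]])

```text
time_s: 16.25
position: [0.5365, 0.2082, 0.0691]
tcp_rot: [[-0.998, -0.055, 0.002], [-0.055, 0.998, 0.0], [-0.002, 0.0, -1.0]]
force: [-0.4, 0.0, -1.3]
opening: 0.639
grasp_force: 30.0
```

Run:
```python
from h import *
s=read_state(); print(s['position'].round(4)); wedge(s['position'][2]-.009,.034,256)
```

```text
[0.5365 0.2082 0.0691]
low [ 264  168  107   11 1101] yaw 3.44 near mid [493.69 204.79] L [497.9 177. ] R [494.7 232.9] width 55.9
up [  258   182   124   106 12394] yaw 3.39 near mid [494.4  206.09] L [506.1 178.8] R [503.  234.5] width 55.8
```

Call:
drive_tool(steps=[[40,0.006,-0.01,0.05,0,0,0],[40,0.006,-0.01,0.09,0,0,0],[40,0.006,-0.01,0.11,0,0,0],[40,0.006,-0.01,0.11,0,0,0],[40,0.006,-0.01,0.11,0,0,0],[40,0.006,-0.01,0.11,0,0,0]])

```text
time_s: 16.9
position: [0.5347, 0.2074, 0.0547]
tcp_rot: [[-0.998, -0.056, -0.0], [-0.056, 0.998, -0.0], [0.0, -0.0, -1.0]]
force: [0.2, -0.7, 1.4]
opening: 0.635
grasp_force: 30.0
```

Run:
```python
from h import *
s=read_state(); print(s['position'].round(4),s['force']); wedge(s['position'][2]-.009,.034,256)
```

```text
[0.5347 0.2074 0.0547] [ 0.16361186 -0.74264821  1.35789848]
low [262 177 116   5 269] yaw 3.6 near mid [493.52 205.33] L [0. 0.] R [0. 0.] width 0.0
up [  258   182   124   106 12418] yaw 3.05 near mid [492.68 205.27] L [504.4 178. ] R [501.2 233.7] width 55.8
```

Call:
drive_tool(steps=[[40,0,0,-0.015,0,0,0],[40,-0.008,-0.002,-0.015,0,0,0],[40,-0.008,-0.002,-0.015,0,0,0],[40,-0.008,-0.002,-0.005,0,0,0],[40,-0.008,-0.002,0,0,0,0],[40,-0.008,-0.002,0,0,0,0],[40,-0.008,-0.002,0,0,0,0]])

```text
time_s: 17.65
position: [0.5358, 0.2072, 0.0547]
tcp_rot: [[-0.998, -0.056, -0.0], [-0.056, 0.998, -0.0], [0.0, -0.0, -1.0]]
force: [-0.3, -0.4, -1.1]
opening: 0.636
grasp_force: 30.0
```

Run:
```python
from h import *
s=read_state(); print(s['position'].round(4),s['force']); wedge(s['position'][2]-.009,.034,256)
```

```text
[0.5358 0.2072 0.0547] [-0.32050301 -0.43578043 -1.0818853 ]
low [261 175 117   7 530] yaw 3.24 near mid [493.56 204.84] L [0. 0.] R [0. 0.] width 0.0
up [  258   182   124   106 12403] yaw 3.29 near mid [493.77 205.08] L [505.5 177.8] R [502.3 233.5] width 55.8
```

Flush within 0.3 mm. I'll lower it a touch, release, rise and check.

Call:
drive_tool(steps=[[40,0,0,0.004,0,0,0],[40,0,0,0.004,0,0,0],[87,0,0,0.004,0,0,0],[87,0,0,0.004,0,0,0],[87,0,0,0.004,0,0,0],[87,0,0,0.004,0,0,0],[87,0,0,0.004,0,0,0],[87,0,0,0.004,0,0,0]])

```text
time_s: 18.5
position: [0.5359, 0.2072, 0.0542]
tcp_rot: [[-0.998, -0.056, -0.0], [-0.056, 0.998, -0.0], [0.0, -0.0, -1.0]]
force: [0.0, -1.1, 0.4]
opening: 0.987
grasp_force: 0.0
```

Call:
drive_tool(steps=[[87,0,0,-0.2,0,0,0],[87,0,0,-0.5,0,0,0],[87,0,0,-0.85,0,0,0],[87,0,0,-0.85,0,0,0],[87,0,0,-0.85,0,0,0]])

```text
time_s: 19.0
position: [0.5364, 0.2073, 0.1574]
tcp_rot: [[-0.998, -0.056, 0.003], [-0.056, 0.998, 0.0], [-0.003, 0.0, -1.0]]
force: [-1.1, -0.3, -0.1]
opening: 1.002
grasp_force: 0.0
```

Run:
```python
from h import *
s=read_state(); print(s['position'].round(4),s['opening']); d=wedge(.046,.034,256)
cv2.imwrite('pics/w4.png',d['color'])
for n in ['scene','side','wrist']:
    e=cap(n); W=world(e); m=(W[...,2]>.089)&(W[...,2]<.103)&(np.hypot(W[...,0]-.645,W[...,1]-.051)<.03)
    if m.sum()>20: print(n,m.sum(),fit(W[m]),np.median(W[m],0))
plan((644.8,50.8,150,183.2),(644.8,50.8,80,183.2))
```

```text
[0.5364 0.2073 0.1574] 1.0022374023794378
low [283 144  73   2 142] yaw 3.11 near mid [493.87 205.  ] L [0. 0.] R [0. 0.] width 0.0
up [ 282  146   76  106 7650] yaw 3.38 near mid [494.21 205.38] L [511.5 178.3] R [508.3 234. ] width 55.8
scene 71 [ 6.461e+02  4.970e+01  2.790e+01  2.560e+01 -2.000e-01] [0.64819865 0.04918708 0.09674329]
side 88 [644.   50.4  24.3  23.2 -83. ] [0.64101449 0.04896801 0.09602452]
t [-0.623 -0.999  0.029] az 0.0 -> xyz [616.1  91.5 151.2] yaw -176.8
t [-0.22  -0.352  0.01 ] az -0.0 -> xyz [644.8  50.8 150. ] yaw -176.8
t [-0.     0.     0.583] az -0.0 -> xyz [644.8  50.8  80. ] yaw -176.8
```

View pics/w4.png

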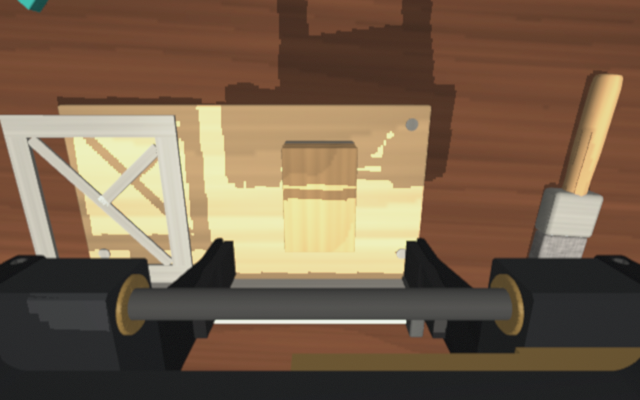

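The wrist view shows the pile at (319,198) with both blanks flush, and the stencil clear of it to the left. Next I'll take the knob.

Call:
drive_tool(steps=[[87,-0.623,-0.999,0.03,0,0,0],[87,-0.623,-0.999,0.03,0,0,0],[87,-0.623,-0.999,0.03,0,0,0],[87,-0.623,-0.999,0.03,0,0,0],[87,-0.623,-0.999,0.03,0,0,0]])

```text
time_s: 19.7
position: [0.6167, 0.0908, 0.151]
tcp_rot: [[-0.999, -0.054, -0.003], [-0.054, 0.999, 0.001], [0.003, 0.001, -1.0]]
force: [0.1, 0.6, 0.6]
opening: 1.0
grasp_force: 0.0
```

Call:
drive_tool(steps=[[87,-0.22,-0.346,0,0,0,0],[87,-0.22,-0.346,0,0,0,0],[87,-0.22,-0.346,0,0,0,0],[87,-0.22,-0.346,0,0,0,0],[87,-0.22,-0.346,0,0,0,0]])

```text
time_s: 20.2
position: [0.6446, 0.0534, 0.1523]
tcp_rot: [[-0.998, -0.058, -0.002], [-0.058, 0.998, 0.0], [0.002, 0.001, -1.0]]
force: [0.3, -0.9, 0.5]
opening: 1.004
grasp_force: 0.0
```

Run:
```python
from h import *
d=cap('wrist'); W=world(d); s=read_state(); print(s['position'].round(4)); c=s['position']
m=(abs(W[...,2]-.097)<.006)&(np.hypot(W[...,0]-c[0],W[...,1]-c[1])<.03)
if m.sum()>20: print(m.sum(),fit(W[m]),np.median(W[m],0))
plan((644.8,51.8,80,183.2))
```

```text
[0.6449 0.0532 0.1525]
1429 [644.2  52.7  23.8  23.6 -86. ] [0.64308476 0.05277169 0.09682826]
t [ 0.001 -0.012  0.604] az 0.001 -> xyz [644.8  51.8  80. ] yaw -176.8
```

Call:
drive_tool(steps=[[87,0.003,-0.003,0.2,0,0,0],[87,0.003,-0.003,0.4,0,0,0],[87,0.003,-0.003,0.6,0,0,0],[87,0.003,-0.003,0.6,0,0,0],[87,0.003,-0.003,0.6,0,0,0],[87,0.003,-0.003,0.6,0,0,0]])

```text
time_s: 20.85
position: [0.6465, 0.0517, 0.0821]
tcp_rot: [[-0.998, -0.057, 0.003], [-0.057, 0.998, -0.0], [-0.002, -0.0, -1.0]]
force: [-0.8, 0.1, -0.5]
opening: 1.004
grasp_force: 0.0
```

Call:
drive_tool(steps=[[15,0,0,0,0,0,0],[15,0,0,0,0,0,0],[15,0,0,0,0,0,0],[15,0,0,0,0,0,0],[15,0,0,0,0,0,0],[15,0,0,0,0,0,0],[15,0,0,0,0,0,0],[15,0,0,0,0,0,0]])

```text
time_s: 21.65
position: [0.6456, 0.0514, 0.0806]
tcp_rot: [[-0.998, -0.056, -0.0], [-0.056, 0.998, 0.0], [0.0, 0.0, -1.0]]
force: [0.3, -0.1, -0.1]
opening: 0.356
grasp_force: 0.0
```

Call:
drive_tool(steps=[[15,0,0,0,0,0,0],[15,0,0,0,0,0,0],[15,0,0,0,0,0,0],[15,0,0,0,0,0,0]])

```text
time_s: 22.05
position: [0.6456, 0.0517, 0.0806]
tcp_rot: [[-0.998, -0.056, -0.0], [-0.056, 0.998, 0.0], [0.0, 0.0, -1.0]]
force: [-0.0, 1.4, 0.1]
opening: 0.273
grasp_force: 30.0
```

Call:
drive_tool(steps=[[15,0,0.1,0,0,0,0],[15,0,0.22,0,0,0,0],[15,0,0.34,0,0,0,0],[15,0,0.46,0,0,0,0],[15,0,0.58,0,0,0,0],[15,0,0.7,0,0,0,0],[15,0,0.8,0,0,0,0],[15,0,0.8,0,0,0,0]])

```text
time_s: 22.85
position: [0.6401, 0.1482, 0.0806]
tcp_rot: [[-0.998, -0.057, 0.0], [-0.057, 0.998, 0.0], [-0.0, 0.0, -1.0]]
force: [1.1, 1.5, -0.6]
opening: 0.27
grasp_force: 30.0
```

Call:
drive_tool(steps=[[15,0,0.06,0,0,0,0],[15,0,0.12,0,0,0,0],[15,0,0.18,0,0,0,0],[15,0,0.24,0,0,0,0],[15,0,0.28,0,0,0,0],[15,0,0.3,0,0,0,0],[15,0,0.3,0,0,0,0]])

```text
time_s: 23.55
position: [0.6381, 0.1845, 0.0806]
tcp_rot: [[-0.998, -0.056, 0.0], [-0.056, 0.998, 0.001], [-0.0, 0.001, -1.0]]
force: [0.2, 1.5, -1.5]
opening: 0.272
grasp_force: 30.0
```

Run:
```python
from h import *
s=read_state(); p=s['position']*1000; a=np.radians(3.24); u=np.array([-np.sin(a),np.cos(a)])
print(p.round(1),s['force'].round(2),s['moment'].round(2),'travel',(p[:2]-[645.6,51.7])@u,'lateral',(p[:2]-[645.6,51.7])@[np.cos(a),np.sin(a)])
```

```text
[638.1 184.5  80.6] [ 0.2   1.49 -1.55] [ 0.04 -0.09 -0.02] travel 133.01054563984562 lateral 0.010003141679360894
```

Call:
drive_tool(steps=[[15,0,0.01,0,0,0,0],[15,0,0.02,0,0,0,0],[15,0,0.02,0,0,0,0],[15,0,0.02,0,0,0,0]])

```text
time_s: 23.95
position: [0.638, 0.1859, 0.0806]
tcp_rot: [[-0.998, -0.056, -0.0], [-0.056, 0.998, 0.001], [-0.0, 0.001, -1.0]]
force: [0.4, -0.3, -1.5]
opening: 0.272
grasp_force: 30.0
```

Call:
drive_tool(steps=[[15,0,0.01,0,0,0,0],[15,0,0.02,0,0,0,0],[15,0,0.02,0,0,0,0],[15,0,0.02,0,0,0,0]])

```text
time_s: 24.35
position: [0.6379, 0.1888, 0.0807]
tcp_rot: [[-0.998, -0.056, 0.0], [-0.056, 0.998, 0.001], [-0.0, 0.001, -1.0]]
force: [1.1, 2.3, -3.0]
opening: 0.275
grasp_force: 30.0
```

Call:
drive_tool(steps=[[15,0,0.01,0,0,0,0],[15,0,0.02,0,0,0,0],[15,0,0.02,0,0,0,0],[15,0,0.02,0,0,0,0]])

```text
time_s: 24.75
position: [0.6377, 0.1918, 0.0806]
tcp_rot: [[-0.998, -0.056, 0.0], [-0.056, 0.998, 0.002], [-0.0, 0.002, -1.0]]
force: [0.9, 5.8, -3.3]
opening: 0.275
grasp_force: 30.0
```

Forward pull has appeared (+5.8 N), so the ball is being drawn into the notch. Smaller steps from here.

Call:
drive_tool(steps=[[15,0,0.01,0,0,0,0],[15,0,0.01,0,0,0,0],[15,0,0.01,0,0,0,0],[15,0,0.01,0,0,0,0]])

```text
time_s: 25.15
position: [0.6376, 0.1937, 0.0807]
tcp_rot: [[-0.998, -0.056, 0.0], [-0.056, 0.998, 0.003], [-0.001, 0.003, -1.0]]
force: [1.1, 7.8, -2.6]
opening: 0.273
grasp_force: 30.0
```

Call:
drive_tool(steps=[[15,0,0.01,0,0,0,0],[15,0,0.01,0,0,0,0],[15,0,0.01,0,0,0,0],[15,0,0.01,0,0,0,0]])

```text
time_s: 25.55
position: [0.6376, 0.1941, 0.0806]
tcp_rot: [[-0.998, -0.056, 0.0], [-0.056, 0.998, 0.002], [-0.0, 0.002, -1.0]]
force: [0.5, 5.8, -3.6]
opening: 0.274
grasp_force: 30.0
```

Call:
drive_tool(steps=[[15,0,0.006,0,0,0,0],[15,0,0.006,0,0,0,0],[15,0,0.006,0,0,0,0],[15,0,0.006,0,0,0,0]])

```text
time_s: 25.95
position: [0.6375, 0.1941, 0.0806]
tcp_rot: [[-0.998, -0.056, 0.0], [-0.056, 0.998, 0.001], [-0.0, 0.001, -1.0]]
force: [0.8, 4.9, -3.3]
opening: 0.276
grasp_force: 30.0
```

Call:
drive_tool(steps=[[15,0,0.006,0,0,0,0],[15,0,0.006,0,0,0,0],[15,0,0.006,0,0,0,0],[15,0,0.006,0,0,0,0]])

```text
time_s: 26.35
position: [0.6375, 0.1942, 0.0806]
tcp_rot: [[-0.998, -0.056, -0.0], [-0.056, 0.998, 0.0], [0.0, 0.0, -1.0]]
force: [0.9, 4.5, -3.9]
opening: 0.275
grasp_force: 30.0
```

Call:
drive_tool(steps=[[15,0,0.006,0,0,0,0],[15,0,0.006,0,0,0,0],[15,0,0.006,0,0,0,0],[15,0,0.006,0,0,0,0]])

```text
time_s: 26.75
position: [0.6375, 0.1943, 0.0806]
tcp_rot: [[-0.998, -0.056, -0.0], [-0.056, 0.998, -0.001], [0.0, -0.001, -1.0]]
force: [1.3, -0.8, -3.4]
opening: 0.275
grasp_force: 30.0
```

Run:
```python
from h import *
s=read_state(); print(s['position'].round(4),s['force'].round(1),s['qvel'].round(2),s['grasp_force'],s['opening'])
d=cap('side'); c=cap('scene')
cv2.imwrite('pics/end.png',np.hstack([cv2.resize(d['color'][110:260,215:395],None,fx=2.2,fy=2.2,interpolation=2),cv2.resize(c['color'][140:290,265:445],None,fx=2.2,fy=2.2,interpolation=2)]))
```

```text
[0.6375 0.1943 0.0806] [ 1.3 -0.8 -3.4] [ 0.1   0.02 -0.   -0.05  0.01  0.01] 30.0038686953485 0.2749621155909122
```

View pics/end.png

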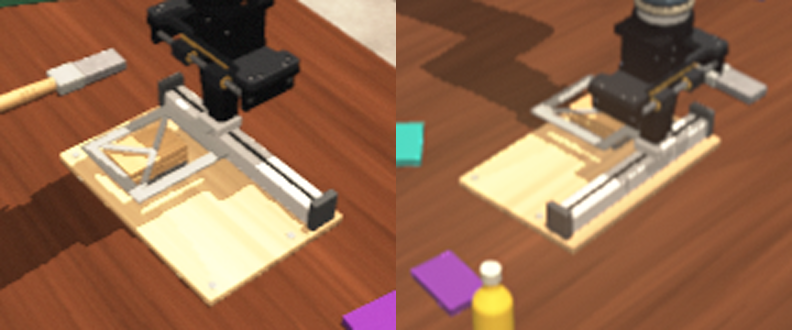

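The final view shows the stencil frame over the intact pile at about (145,155) in the left half. The knob is still held, and the bottle and brush are in place.

```bash
python3 -c "
from h import *
print(order.hand_in())"
```

```text
the job is handed in; nothing more can be done
None
```

Job handed in: the two blanks are stacked on the platen, flush to within about half a millimetre before the slide was moved and looking undisturbed in the final view, and the slide is in its notch (about 0.151 m by my measure, felt as a pull of about 8 N and then a firm stop) with the knob still held.

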